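# Refill the carton dispenser under the lamp

## Task

Refill the chrome dispenser beneath the glass lamp shade: drop both toothpick cartons into its open hopper from above so that they lie flat, one on the other, then put the pressure plate in on top of them, lying flat with its grip up. Do not bump the glass shade, and leave the other things on the counter where they are.

Things in the scene. Friction and masses are not known exactly. Their poses are not given: they have to be found in the camera images.
- hopper_mouth (a point): Centre of the mouth of the fixed chrome dispenser hopper, at rim height, 100 mm above the counter. The hopper is an open-topped box, inside 112 mm along x, 86 mm along y, 90 mm deep, walls 6 mm; z is up and x points roughly away from the robot. The upright splash panel (340 mm tall) stands on its -y side, its face 170 mm from the mouth's centre.
- shade: Fixed frosted glass shade on the panel: level cylinder 70 mm across, 180 mm long along y (hopper's axes), origin at its centre, 305 mm above the counter, hanging across above the mouth (axis 25 mm beyond its centre in x). A vertical gripper does not fit over the mouth; one leaning back to the robot (fingers pointing away and down, 25 to 40 degrees off vertical) does.
- plate_center (a point): The chrome pressure plate, 250 g, lying flat with its grip up: a plate 100 mm (its x) by 70 mm (its y), 4 mm thick, with an upright bar grip in the middle of its top, 40 mm long along x, 12 mm thick along y, 42 mm tall. The point is half-way up, 23 mm above the underside; z points up.
- carton_a_center (a point): One of two alike toothpick cartons, rigid, plain cardboard, about 120 g: 90 mm along its x, 56 mm along its y, 34 mm tall, lying flat. The point is its centre, 17 mm above its underside.
- carton_b_center (a point): One of two alike toothpick cartons, rigid, plain cardboard, about 120 g: 90 mm along its x, 56 mm along its y, 34 mm tall, lying flat. The point is its centre, 17 mm above its underside.
- carton_a: The same carton; origin at the centre of its underside.
- carton_b: The same carton; origin at the centre of its underside.
- plate: The same pressure plate; origin at the centre of its underside.
- timer: Bystander, to be left alone: steel egg timer, upright drum 60 mm across, 66 mm tall. Origin at the centre of its underside.
- dish: Bystander, to be left alone: small white sauce dish, 84 mm across, 22 mm tall. Origin at the centre of its underside.
- bulb: Bystander, to be left alone: spare milk-glass bulb standing cap down in a steel rest, 72 mm across, 140 mm tall. Origin at the centre of its underside.
- cash_tray: Bystander, to be left alone: open red plastic cash tray, 110 x 170 mm, 20 mm tall. Origin at the centre of its underside.
- pourer: Bystander, to be left alone: clear sugar pourer with a steel cap, 68 mm across, 150 mm tall. Origin at the centre of its underside.
- mug: Bystander, to be left alone: white mug, 84 mm across, 92 mm tall. Origin at the centre of its underside.
Mind the look-alikes: they are no part of the job. Leave any pink look-alike of the plate alone.

How it is judged (in metres and radians):
On the way:
1. both cartons lie flat and still in the hopper, the pressure plate not yet on them (x of carton_a_center in the frame of hopper_mouth between -0.03 and 0.03 m and y of carton_a_center in the frame of hopper_mouth between -0.03 and 0.03 m and z of carton_a_center in the frame of hopper_mouth between -0.085 and -0.03 m and angle between the z axis of each of carton_a_center, carton_b_center and the z axis of hopper_mouth, either way round below 0.15 rad and linear speed of each of carton_a, carton_b below 0.03 m/s and x of carton_b_center in the frame of hopper_mouth between -0.03 and 0.03 m and y of carton_b_center in the frame of hopper_mouth between -0.03 and 0.03 m and z of carton_b_center in the frame of hopper_mouth between -0.085 and -0.03 m and horizontal distance between plate_center and hopper_mouth above 0.03 m), for 0.2 s.
At the end, for the whole second after the job is handed in: Both cartons lie in the hopper, one on the other, flat to 0.15 rad, and the pressure plate lies on top of them inside the hopper, grip up, level to 0.15 rad, its centre within 20 mm of the mouth's centre along each side and its point within 10 mm of rim height; all at rest (x of carton_a_center in the frame of hopper_mouth between -0.03 and 0.03 m and y of carton_a_center in the frame of hopper_mouth between -0.03 and 0.03 m and z of carton_a_center in the frame of hopper_mouth between -0.085 and -0.03 m and angle between the z axis of each of carton_a_center, carton_b_center and the z axis of hopper_mouth, either way round below 0.15 rad and linear speed of each of carton_a, carton_b, plate below 0.03 m/s and x of carton_b_center in the frame of hopper_mouth between -0.03 and 0.03 m and y of carton_b_center in the frame of hopper_mouth between -0.03 and 0.03 m and z of carton_b_center in the frame of hopper_mouth between -0.085 and -0.03 m and x of plate_center in the frame of hopper_mouth between -0.02 and 0.02 m and y of plate_center in the frame of hopper_mouth between -0.02 and 0.02 m and z of plate_center in the frame of hopper_mouth between -0.01 and 0.01 m and angle between plate_center's own z axis and vertical below 0.15 rad); the robot touches nothing.
It fails at once if the glass shade is bumped (more than 3 N) (contact force between shade and anything else above 3 N).
It fails at once if another thing on the counter is shifted by more than 30 mm (distance of any of timer, dish, bulb, cash_tray, pourer, mug from where it was at the start of the episode above 0.03 m).
It also fails if it takes over 72 s, if anything falls off the work surface, if the arm or the gripper's body presses on something with over 40 N, if the wrist force passes 120 N, or if a joint passes its speed limit or range.

## Robot

A 6-joint arm with a two-finger parallel gripper is mounted at the origin on the work surface. World frame = base frame: x ahead of the robot, y to its left, z up, the work surface at z = 0. Lengths are in m, angles in degrees, forces in N, time in s.
With the tool pointing down it reaches from about 0.35 to 1 m from the base axis. Payload 7.1 kg.
Tool frame: the origin (TCP) lies on the centre line of the jaws, within the pads' length; the fingertips stand ahead of it and the grasp point (between the pads) lies 6 mm ahead of it (tip_extent is the z of the fingertips in the tool frame, in m); z points along the fingers, y is the line along which they close (so a half turn about z gives the same grasp; the last joint's range is limited). The gripper opens to 85 mm and grips with 20 to 120 N. Pads are 22 mm wide; open, the fingers measure 114 mm over their backs; the gripper's body (76 mm by 85 mm) begins 54 mm behind the grasp point. The pads swing forward as they close: fully open they stand 13 mm farther back than shut.
Start: joints at [-70.531, 24.242, 93.386, -0, 62.372, -1.089], TCP at [0.219, -0.585, 0.256] pointing down, gripper open.
Joint ranges: [-172.04, 172.04], [-51.8, 120.97], [4.93, 147.93], [-75.15, 255.16], [6.16, 154.13], [-145.62, 145.62]. Speed limits (degrees/s): [136.94, 136.94, 172.46, 180, 180, 180].

## Interface

Orientations are given as [roll, pitch, yaw] about the fixed x, y, z axes, in that order (R = Rz(yaw) Ry(pitch) Rx(roll)).
In Python, from station import state, capture, camera_params, job_done, tip_extent gives the robot as it stands.
- The arm moves only by the tool apply_moves, never from a script. Its argument "targets" is text: rows parted by semicolons, each of 6 numbers parted by spaces: the shift along the world's x, y, z in mm, then the turn, a rotation vector about the world's x, y, z in rad. A call has 1 to 5 rows; each row shifts and turns the commanded pose from where the row before left it; what a row does not reach is not made up. A row lasts 1/12 s, in which the tool goes at most 41.7 mm and 7.16 degrees, less where a joint would pass 70% of its speed; a pose out of reach is approached as far as the arm can. A call is refused whole if a number of a shift passes 41.7 or a number of a turn 0.125, either way. A call with a gripper value outside its range is refused whole. "claw" is the opening in per cent of the stroke, from 0 (shut) to 100 (fully open), set as the call begins (left out, the last holds). The fingers move at their own pace and stop on an object; "grip_force" is the grip in N (left out, the last holds). Time passes only in rows, so rows that do not move let the fingers close. It gives the time, the measured TCP pose, the force, the opening and the grip force at its end, in the units of the state.
- state(): the state, without advancing time (a new reading comes with each control period).
- capture(name): name is "scene" or "top"; returns (picture, depth): 420x560x3 uint8, red, green, blue; 420x560 float32, m along the optical axis (not along the pixel's ray), 0 where there is no reading.
- camera_params(name): a dict with "mtx" (3x3 intrinsics, pixels), "origin" and "orientation" of the camera in the world. Camera axes: x right, y up, looking along -z (the intrinsics and any distortion apply to the point x, -y, -z); pixel columns grow to the right and rows downward; lengths in m; the calibration is good to about 2 mm. A picture is of the moment at which its call begins. camera_params takes no time and is no camera call.
- job_done(): hands the job in; it is judged then, once.
The state is a dict: "clock": time; "joints": joint angles; "dq": joint speeds; "joint_torque": joint torques, N m; "eef_pos": TCP position; "eef_rot": TCP orientation; "force": force on the tool from outside, world axes, zero at the start; "wrist_torque": the same for the moment, N m; "width": opening from 0.0 (shut) to 1.0 (fully open); "grip_force": force on a finger pad.
Only numpy, scipy, OpenCV 4.12 (cv2) and the standard library are available. Lean on these libraries where they do the work, as an engineer would, in place of code of your own. Each camera call takes 0.05 s, during which the arm holds its last target. There are 200 camera calls.

## Working session

There is one attempt and no reset: what is moved stays moved. The work goes in short steps, Python scripts to look and compute and a tool call to move; the robot and the scene stay as the last step left them, time stands still between calls to the robot, and variables do not carry over. Pictures are saved under pics/ and viewed, at most 10 in all, crops included, and the job is handed in when it is done.

Besides the shell and the picture viewer there is one more tool, called after "Emit:" by a JSON object that holds its "op" and its "data", one argument or row to a line. apply_moves: Moves the arm, as the interface text tells. Its arguments: {"type":"object","properties":{"targets":{"type":"string"},"claw":{"type":"number"},"grip_force":{"type":"number"}},"required":["targets"]}

```bash
ls; mkdir -p pics; python3 - <<'E'
from station import *
import cv2,numpy as np
print(state(),tip_extent)
for n in("scene","top"):
    p,d=capture(n); cv2.imwrite(f"pics/{n}0.png",p[...,::-1]); np.savez(f"{n}0.npz",p=p,d=d); print(n,camera_params(n),(d==0).mean())
E
```

```text
pics
{'clock': 0.0, 'joints': array([-7.05302583e+01,  2.42830829e+01,  9.34320747e+01, -1.54594575e-03,
        6.23715977e+01, -1.08758720e+00]), 'dq': array([-0.12496579,  0.0878735 ,  0.01828431,  0.10527002,  0.11855701,
       -0.02745148]), 'joint_torque': array([-2.48945275e-03, -5.57391250e+01, -2.81740719e+01, -1.54705458e-04,
        7.47050392e-03,  5.90838312e-06]), 'eef_pos': array([ 0.21932431, -0.58471098,  0.25555595]), 'eef_rot': array([-1.79913234e+02, -2.78353729e-04,  2.05580467e+01]), 'force': array([-0.05255189,  0.15332673, -0.22701194]), 'wrist_torque': array([0.01649384, 0.0050102 , 0.00321831]), 'grip_force': 0.0, 'width': 1.0032744628175128} 0.025
scene {'mtx': array([[519.12534268,   0.        , 271.90759647],
       [  0.        , 519.12534268, 221.7374969 ],
       [  0.        ,   0.        ,   1.        ]]), 'origin': array([ 1.34167319, -0.18359958,  1.26238232]), 'orientation': array([38.18306643,  0.37610428, 74.892875  ])} 0.003958333333333334
top {'mtx': array([[416.99118914,   0.        , 284.30419227],
       [  0.        , 416.99118914, 205.50167216],
       [  0.        ,   0.        ,   1.        ]]), 'origin': array([0.43922857, 0.03686079, 1.16140746]), 'orientation': array([  5.61646523,  -0.81965997, -89.82119704])} 0.00399234693877551
```

View pics/scene0.png

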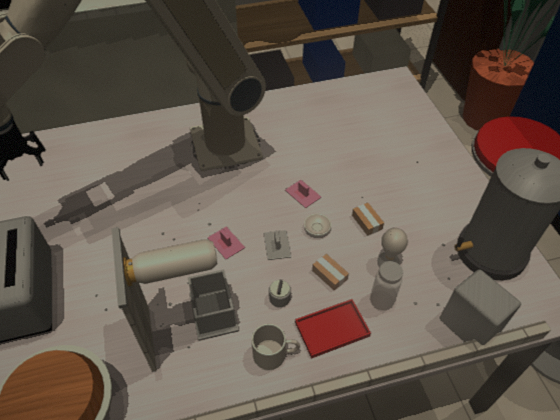

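View pics/top0.png

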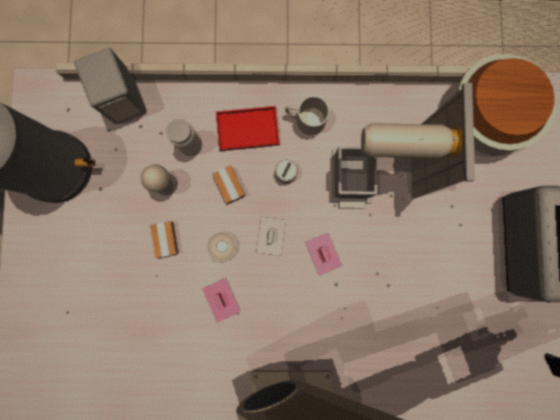

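The top view shows the hopper near (357,173), the cartons at (228,184) and (164,240), the chrome plate at (271,236), and pink look-alikes at (323,254) and (221,300). Next I measure these from the depth data.

```bash
cat > h.py <<'E'
from station import *
import numpy as np,cv2
from scipy.spatial.transform import Rotation as Ro
def cloud(n,d):
    c=camera_params(n);K=c["mtx"];R=Ro.from_euler("xyz",c["orientation"],degrees=True).as_matrix()
    v,u=np.indices(d.shape)
    P=np.stack([(u-K[0,2])/K[0,0]*d,-(v-K[1,2])/K[1,1]*d,-d],-1)
    return P@R.T+c["origin"]
def rect(W,m):
    pts=(W[m][:,:2]*1000).astype(np.float32); (c,s,a)=cv2.minAreaRect(pts); return c,s,a,pts.mean(0),len(pts)
def box(W,u,v,r,z0,z1):
    m=np.zeros(W.shape[:2],bool);m[v-r:v+r,u-r:u+r]=1
    return m&(W[...,2]>z0)&(W[...,2]<z1)
E
python3 - <<'E'
from h import *
np.set_printoptions(precision=1,suppress=True)
S=dict(np.load("scene0.npz"));T=dict(np.load("top0.npz"))
for n,f,pts in(("top",T,dict(ca=(228,184,26),cb=(164,240,26),pl=(271,236,24),hop=(352,176,32),timer=(286,171,15),dish=(222,246,18),bulb=(156,180,24),shade=(410,140,50),pink=(323,254,26),tray=(248,129,40),mug=(311,116,25),pourer=(182,137,24))),
 ("scene",S,dict(ca=(330,270,24),cb=(368,218,24),pl=(277,244,20),hop=(212,303,38),shade=(175,262,50)))):
    W=cloud(n,f["d"])
    print(n,"counter",W[200:300,250:300,2].min()*1e3,np.median(W[260:290,250:290,2])*1e3)
    for k,(u,v,r) in pts.items():
        z={"ca":(.02,.06),"cb":(.02,.06),"pl":(.025,.07),"hop":(.09,.11),"shade":(.25,.36),"pink":(.025,.07)}.get(k,(.012,.2))
        m=box(W,u,v,r,*z); 
        if m.sum()<5: print(k,"none");continue
        c,s,a,mean,N=rect(W,m); print(k,np.array(c),np.array(s),round(a,1),mean,N,"z",np.percentile(W[m][:,2],[5,50,95])*1e3)
    np.save(n+"W.npy",W)
def crop(f,u,v,w,h,k):return cv2.resize(f["p"][v:v+h,u:u+w,::-1],None,fx=k,fy=k,interpolation=cv2.INTER_CUBIC)
cv2.imwrite("pics/c1.png",crop(T,140,120,260,150,3))
E
```

```text
top counter -7.9348303199786585 -0.4867627714230105
ca [609.9 174.4] [91.2 56.1] 26.0 [608.8 173.7] 686 z [29.7 33.6 37.1]
cb [458.8 347. ] [90.5 56.8] 11.3 [458.7 345.9] 743 z [28.9 33.4 36.9]
pl [468.9  58. ] [11.9 40. ] 82.5 [469.   57.8] 70 z [40.9 44.9 48.1]
hop [ 638.2 -167.4] [ 97.8 125.3] 89.3 [ 630.3 -160.8] 398 z [ 94.   99.1 102.5]
timer [644.   15.6] [58.1 57. ] 0.2 [641.7  16.6] 409 z [32.  52.7 65.4]
dish [440.7 192.3] [80.3 80.7] 65.2 [441.2 193.5] 388 z [12.5 18.  23.9]
bulb [612.7 349.8] [64.8 70.8] 83.6 [608.3 344.1] 774 z [ 15.9 127.1 139.3]
shade [ 666.8 -240.6] [190.2 206.2] 2.3 [ 659.6 -253.1] 3984 z [268.3 329.  339.5]
pink [420.4 -87.5] [39.7 12.4] 22.9 [420.3 -86.6] 76 z [31.7 45.1 48.3]
tray [740.7 114.2] [199.8 186.9] 90.0 [749.7 109.3] 537 z [13.8 19.7 55.5]
mug [792.8 -43.8] [ 83.1 106.7] 17.6 [799.3 -47.7] 752 z [18.  63.3 92.4]
pourer [723.1 284.3] [64.5 64. ] 4.0 [715.8 278.3] 899 z [ 27.7 144.6 151.7]
scene counter -8.505004049364384 2.2710082475606574
ca [611.5 172.7] [95.4 60.4] 24.8 [615.5 171.6] 640 z [24.5 35.2 40.1]
cb [460.4 345.2] [95.9 61.4] 11.9 [464.8 344.1] 527 z [23.8 35.2 39.9]
pl [472.2  56.7] [12.  41.7] 82.7 [475.1  55.8] 67 z [30.1 45.1 51.2]
hop [ 638.8 -168.4] [ 97.9 130.8] 89.4 [ 641.8 -168.4] 516 z [ 91.3 100.2 104.8]
shade [ 680.7 -241.2] [202.1 193.7] 87.6 [ 681.4 -246. ] 3015 z [293.8 331.2 342.2]
```

View pics/c1.png

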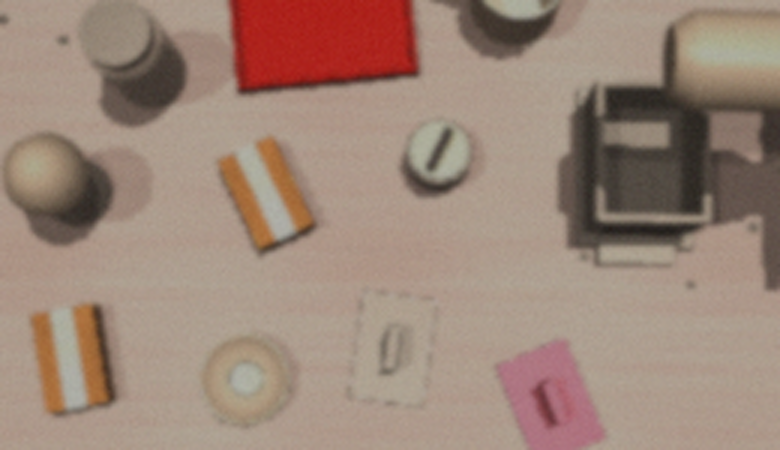

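The two views agree with each other and with the sizes given. Carton A is at (611,173), yaw 25.5°. Carton B is at (459.5,346), yaw 11.5°. The plate is at (470.5,57.5), yaw -7.5°. The mouth is at (638.5,-168), yaw about -0.6°. I start towards carton A and take on a 35° lean on the way.

Emit:
{"op": "apply_moves", "data": {
  "targets": "16 36 0 0 0 0;16 36 0 0 0 0;16 36 0 0 0 0;16 36 0 0 0 0;16 36 0 0 0 0",
  "claw": 100,
  "grip_force": 40
}}

```text
clock: 0.52
eef_pos: [0.2996, -0.4033, 0.256]
eef_rot: [-180.0, 0.0, 20.5]
force: [0.5, -1.3, 0.1]
width: 0.998
grip_force: 0.0
```

Emit:
{"op": "apply_moves", "data": {
  "targets": "16 36 0 0 0 0;16 36 0 0 0 0;16 36 0 0 0 0;15 37 0 0 0 0.086;15 37 0 0 0 0"
}}

```text
clock: 0.93
eef_pos: [0.3776, -0.2213, 0.2562]
eef_rot: [-180.0, 0.0, 25.7]
force: [0.3, -0.3, -0.3]
width: 1.001
grip_force: 0.0
```

Emit:
{"op": "apply_moves", "data": {
  "targets": "15 37 0 0.0526 -0.1103 0;15 37 0 0.0526 -0.1103 0;15 37 0 0.0526 -0.1103 0;15 37 0 0.0526 -0.1103 0;15 37 0 0.0526 -0.1103 0"
}}

```text
clock: 1.35
eef_pos: [0.4469, -0.0501, 0.2564]
eef_rot: [-179.9, -32.6, 25.6]
force: [1.2, 1.3, -0.8]
width: 1.003
grip_force: 0.0
```

Emit:
{"op": "apply_moves", "data": {
  "targets": "15 37 0 0 0 0;0 0 0 0 0 0;0 0 0 0 0 0"
}}

```text
clock: 1.6
eef_pos: [0.4622, -0.0125, 0.2561]
eef_rot: [-179.8, -32.3, 26.0]
force: [-0.0, -1.4, -0.6]
width: 1.002
grip_force: 0.0
```

Emit:
{"op": "apply_moves", "data": {
  "targets": "20 26 -16 0.019 -0.041 0;20 26 -16 0 0 0;20 26 -16 0 0 0;20 26 -16 0 0 0;20 26 -16 0 0 0"
}}

```text
clock: 2.02
eef_pos: [0.5631, 0.1143, 0.1757]
eef_rot: [-179.9, -34.9, 25.6]
force: [0.6, -0.9, 0.3]
width: 0.995
grip_force: 0.0
```

Emit:
{"op": "apply_moves", "data": {
  "targets": "20 26 -18 0 0 0;20 26 -18 0 0 0;0 0 0 0 0 0;0 0 0 0 0 0"
}}

```text
clock: 2.35
eef_pos: [0.6025, 0.1665, 0.139]
eef_rot: [-179.8, -34.8, 25.7]
force: [-0.1, -0.2, 0.5]
width: 0.996
grip_force: 0.0
```

Emit:
{"op": "apply_moves", "data": {
  "targets": "0 3 -30 0 0 0;0 0 -30 0 0 0;0 0 -24 0 0 0;0 0 -12 0 0 0;0 0 0 0 0 0"
}}

```text
clock: 2.77
eef_pos: [0.6005, 0.1679, 0.0831]
eef_rot: [-179.3, -34.7, 25.5]
force: [-0.8, -0.1, 0.1]
width: 0.999
grip_force: 0.0
```

Emit:
{"op": "apply_moves", "data": {
  "targets": "0 0 0 0 0 0;0 0 0 0 0 0;0 0 0 0 0 0;0 0 0 0 0 0;0 0 0 0 0 0",
  "claw": 0
}}

```text
clock: 3.18
eef_pos: [0.6019, 0.1703, 0.0855]
eef_rot: [-179.4, -35.0, 25.7]
force: [-0.2, 0.6, 0.0]
width: 0.297
grip_force: 0.0
```

Emit:
{"op": "apply_moves", "data": {
  "targets": "0 0 0 0 0 0;0 0 0 0 0 0;0 0 0 0 0 0;0 0 0 0 0 0;0 0 0 0 0 0"
}}

```text
clock: 3.6
eef_pos: [0.6015, 0.1704, 0.0845]
eef_rot: [-179.4, -34.9, 25.7]
force: [0.2, -0.4, 0.1]
width: 0.001
grip_force: 0.0
```

```bash
cat >> h.py <<'E'
def shot(n,tag,u,v,w,h,k):
    p,d=capture(n);cv2.imwrite(f"pics/{tag}.png",cv2.resize(p[v:v+h,u:u+w,::-1],None,fx=k,fy=k,interpolation=cv2.INTER_CUBIC));return p,cloud(n,d)
E
python3 - <<'E'
from h import *
s=state();print(s["eef_pos"],s["width"],s["grip_force"],s["force"],s["joints"])
shot("scene","g1",260,190,150,120,5)
E
```

```text
[0.60150112 0.17044239 0.08454829] 0.0014017747662822683 0.0 [ 0.24876483 -0.38914993  0.07851827] [ 10.7058922   34.33394012 118.38484882 125.34682474  11.22839468
 -48.27190524]
```

Emit:
{"op": "apply_moves", "data": {
  "targets": "0 0 0 0 0 0;0 0 0 0 0 0;0 0 0 0 0 0;0 0 0 0 0 0;0 0 0 0 0 0",
  "claw": 100
}}

```text
clock: 4.07
eef_pos: [0.6015, 0.1704, 0.0846]
eef_rot: [-179.4, -34.9, 25.7]
force: [-0.2, 1.4, 0.9]
width: 0.711
grip_force: 0.0
```

Emit:
{"op": "apply_moves", "data": {
  "targets": "0 0 -5 0 0 0;0 0 -5 0 0 0;0 0 -5 0 0 0;0 0 -5 0 0 0;0 0 -5 0 0 0"
}}

```text
clock: 4.48
eef_pos: [0.6016, 0.1704, 0.0594]
eef_rot: [-179.4, -34.9, 25.7]
force: [0.4, -0.1, -0.3]
width: 1.003
grip_force: 0.0
```

```bash
python3 - <<'E'
from h import *
s=state();print(s["eef_pos"],s["eef_rot"],s["width"],s["joints"])
E
```

```text
[0.60157908 0.17036245 0.05940842] [-179.35636327  -34.90806081   25.67839554] 1.0026340573413248 [ 10.6991817   37.42292803 118.29144648 135.92325138  13.19222799
 -59.08567418]
```

Emit:
{"op": "apply_moves", "data": {
  "targets": "0 0 -6 0 0 0;0 0 -6 0 0 0;0 0 -5 0 0 0;0 0 0 0 0 0;0 0 0 0 0 0"
}}

```text
clock: 4.9
eef_pos: [0.6014, 0.1703, 0.0424]
eef_rot: [-179.3, -34.9, 25.7]
force: [-0.5, 0.2, -0.6]
width: 1.003
grip_force: 0.0
```

Emit:
{"op": "apply_moves", "data": {
  "targets": "0 0 0 0 0 0;0 0 0 0 0 0;0 0 0 0 0 0;0 0 0 0 0 0;0 0 0 0 0 0",
  "claw": 0
}}

```text
clock: 5.32
eef_pos: [0.6017, 0.1703, 0.0432]
eef_rot: [-179.4, -35.0, 25.7]
force: [-3.7, -1.8, 5.1]
width: 0.646
grip_force: 42.3
```

Emit:
{"op": "apply_moves", "data": {
  "targets": "0 0 0 0 0 0;0 0 0 0 0 0;0 0 0 0 0 0"
}}

```text
clock: 5.57
eef_pos: [0.6017, 0.1703, 0.0432]
eef_rot: [-179.4, -35.0, 25.7]
force: [-3.7, -1.1, 6.7]
width: 0.641
grip_force: 42.3
```

```bash
python3 - <<'E'
from h import *
s=state();print(s["eef_pos"],s["width"],s["grip_force"],s["force"],s["joints"])
shot("scene","g1",260,190,150,120,5)
E
```

```text
[0.60165362 0.17032689 0.04323181] 0.641269078088477 42.31398046016693 [-3.74750097 -1.06518609  6.70905275] [ 10.69112127  39.44003023 118.15705228 141.05180512  14.64138699
 -64.37155047]
```

View pics/g1.png

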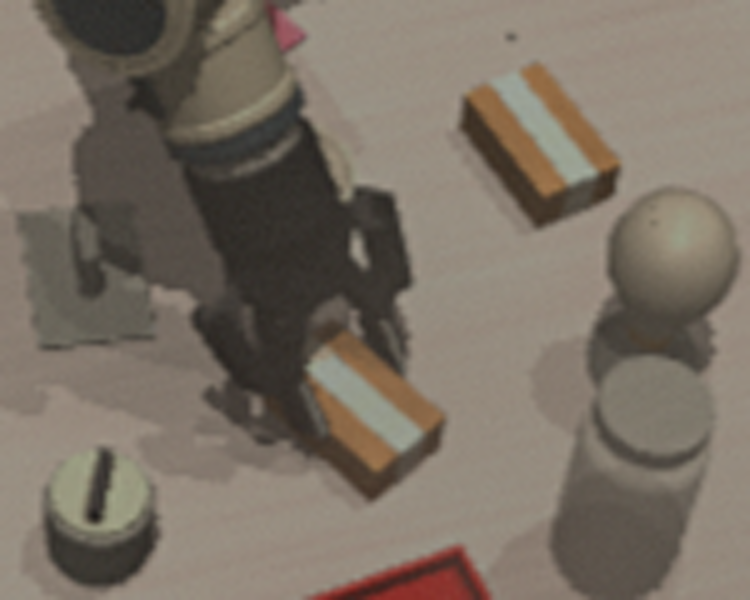

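Carton A is held: the opening is about 55 mm at 42 N, and the fingers sit at its middle. I lift it slowly because the wrist is near a singularity, then swing it to the hopper.

Emit:
{"op": "apply_moves", "data": {
  "targets": "0 0 8 0 0 0;0 0 10 0 0 0;0 0 10 0 0 0;0 0 10 0 0 0;0 0 10 0 0 0"
}}

```text
clock: 6.03
eef_pos: [0.6013, 0.1702, 0.0908]
eef_rot: [-179.4, -34.9, 25.7]
force: [0.5, 1.1, -1.5]
width: 0.641
grip_force: 43.1
```

Emit:
{"op": "apply_moves", "data": {
  "targets": "0 0 10 0 0 0;0 0 10 0 0 0;0 0 10 0 0 0;0 0 10 0 0 0;0 0 10 0 0 0"
}}

```text
clock: 6.45
eef_pos: [0.6012, 0.1702, 0.1409]
eef_rot: [-179.4, -34.9, 25.7]
force: [0.7, -0.5, -1.5]
width: 0.643
grip_force: 43.2
```

Emit:
{"op": "apply_moves", "data": {
  "targets": "0 0 10 0 0 0;0 0 10 0 0 0;0 0 10 0 0 0;0 0 4 0 0 0;0 0 0 0 0 0"
}}

```text
clock: 6.87
eef_pos: [0.6018, 0.1705, 0.1757]
eef_rot: [-179.4, -35.0, 25.7]
force: [-0.1, 1.0, -1.9]
width: 0.645
grip_force: 43.2
```

```bash
python3 - <<'E'
from h import *
s=state();print(s["eef_pos"],s["eef_rot"],s["width"],s["grip_force"],s["joints"])
E
```

```text
[0.60182056 0.17047087 0.17572322] [-179.388051    -34.98767908   25.72442575] 0.645034021802142 43.203014731407166 [ 10.6998468   23.74135118 117.35361831  61.66236223  10.40426643
  16.31380945]
```

Emit:
{"op": "apply_moves", "data": {
  "targets": "2 -28 0 0 0 -0.038;2 -28 0 0 0 -0.038;2 -28 0 0 0 -0.038;2 -28 0 0 0 -0.038;2 -28 0 0 0 -0.038"
}}

```text
clock: 7.28
eef_pos: [0.611, 0.0293, 0.1739]
eef_rot: [-179.3, -34.8, 14.7]
force: [1.1, -0.6, -1.8]
width: 0.646
grip_force: 43.3
```

Emit:
{"op": "apply_moves", "data": {
  "targets": "0 -28 0 0 0 -0.038;0 -28 0 0 0 -0.038;-2 -28 0 0 0 -0.038;-2 -28 0 0 0 -0.038;-2 -28 0 0 0 -0.038"
}}

```text
clock: 7.7
eef_pos: [0.6048, -0.1108, 0.1739]
eef_rot: [-179.3, -34.8, 3.8]
force: [-0.2, -0.4, -1.3]
width: 0.642
grip_force: 43.3
```

Emit:
{"op": "apply_moves", "data": {
  "targets": "-2 -28 0 0 0 -0.038;-2 -28 0 0 0 -0.038;0 0 0 0 0 0;0 0 0 0 0 0"
}}

```text
clock: 8.03
eef_pos: [0.6011, -0.1667, 0.174]
eef_rot: [-179.3, -34.9, -0.6]
force: [-0.6, 0.1, -2.1]
width: 0.641
grip_force: 43.4
```

```bash
python3 - <<'E'
from h import *
s=state();print(s["eef_pos"],s["eef_rot"],s["width"],s["joints"])
p,W=shot("scene","g2",140,190,160,130,5)
shot("top","g2t",300,90,130,140,4)
E
```

```text
[ 0.60107615 -0.16667643  0.17400193] [-179.31854659  -34.86400547   -0.57136187] 0.6407764179726092 [-22.23739308  24.08828791 117.00694509  64.63141141  14.22808142
   7.96573883]
```

View pics/g2.png

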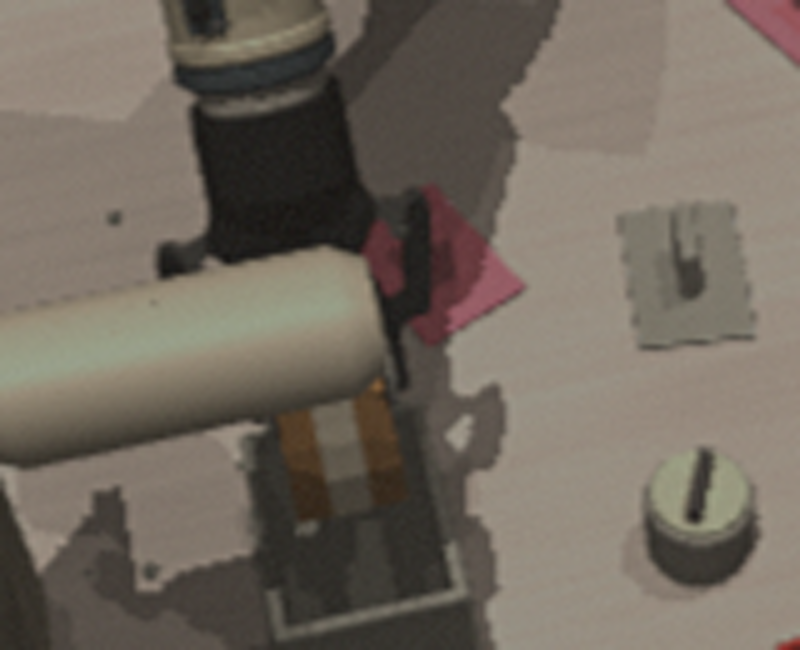

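The carton is under the shade and above the hopper, with its front edge at about scene pixel (210,293). I check its pose from the depth before moving it in.

```bash
python3 - <<'E'
from h import *
np.set_printoptions(precision=1,suppress=True)
p,d=capture("scene");W=cloud("scene",d)*1e3
m=np.zeros(d.shape,bool);m[268:296,192:224]=1
m&=(W[...,2]>145)&(W[...,2]<185)
P=W[m];print(len(P),P.min(0),P.max(0))
Q=P[P[:,0]<np.percentile(P[:,0],85)]
A=np.c_[Q[:,:2]-Q[:,:2].mean(0),np.ones(len(Q))];print("plane",np.degrees(np.linalg.lstsq(A,Q[:,2],rcond=None)[0][:2]),Q[:,2].mean())
print(cv2.minAreaRect(P[:,:2].astype(np.float32)))
for a,b in((0,2),(2,5),(95,98),(98,100)):print(a,b,np.percentile(P[:,0],[a,b]),np.percentile(P[:,1],[a,b]))
E
```

```text
466 [ 607.4 -201.   145.3] [ 661.3 -132.8  176. ]
plane [-7.8  0.3] 165.0043122611338
((633.2807006835938, -167.68472290039062), (68.26556396484375, 53.7195930480957), 87.26151275634766)
0 2 [607.4 613. ] [-201.  -193.6]
2 5 [613.  614.7] [-193.6 -191.5]
95 98 [657.7 658.2] [-139.7 -137.8]
98 100 [658.2 661.3] [-137.8 -132.8]
```

```bash
python3 - <<'E'
from h import *
np.set_printoptions(precision=1,suppress=True)
p,d=capture("scene");W=cloud("scene",d)*1e3
for v in range(268,298,2):
    r=W[v,202:214]; print(v,np.median(r,0))
E
```

```text
268 [ 697.1 -163.3  299.7]
270 [ 616.1 -161.6  168. ]
272 [ 619.5 -162.7  165.6]
274 [ 625.8 -163.8  167.1]
276 [ 630.5 -164.8  166.7]
278 [ 636.5 -166.   167.3]
280 [ 642.  -167.   166.1]
282 [ 646.7 -168.1  163.7]
284 [ 654.2 -169.2  166.2]
286 [ 656.6 -170.2  161.7]
288 [ 655.9 -171.1  153.9]
290 [ 656.4 -172.1  144.5]
292 [ 655.9 -173.1  134.5]
294 [ 588.1 -173.1   10.4]
296 [ 595.3 -174.3   11.8]
```

The carton is flat, its top at 166 mm and its centre at x = 611. I move in 27 mm, go down 40 mm, check and then open.

Emit:
{"op": "apply_moves", "data": {
  "targets": "9 -1.5 0 0 0 0;9 0 0 0 0 0;9.4 0 0 0 0 0;0 0 -10 0 0 0;0 0 -10 0 0 0"
}}

```text
clock: 8.65
eef_pos: [0.6301, -0.1661, 0.1551]
eef_rot: [-179.4, -35.0, -0.3]
force: [-0.5, -0.2, -2.1]
width: 0.642
grip_force: 43.4
```

Emit:
{"op": "apply_moves", "data": {
  "targets": "0 0 -10 0 0 0;0 0 -10 0 0 0;0 0 0 0 0 0;0 0 0 0 0 0"
}}

```text
clock: 8.98
eef_pos: [0.6287, -0.1661, 0.134]
eef_rot: [-179.3, -34.8, -0.4]
force: [-0.2, -0.1, -1.4]
width: 0.638
grip_force: 43.3
```

```bash
python3 - <<'E'
from h import *
np.set_printoptions(precision=1,suppress=True)
s=state();print(s["eef_pos"]*1e3,s["eef_rot"],s["force"],s["joints"])
p,d=capture("scene");W=cloud("scene",d)*1e3
for v in range(284,330,2):
    r=W[v,202:220]; print(v,np.median(r,0))
E
```

```text
[ 628.7 -166.1  134. ] [-179.3  -34.8   -0.4] [-0.2 -0.1 -1.4] [-21.   30.  114.5  77.9  12.6  -4.8]
284 [ 630.5 -161.3  125.8]
286 [ 636.7 -162.4  126.7]
288 [ 641.3 -163.5  125.7]
290 [ 646.5 -164.6  125.4]
292 [ 652.9 -165.7  126.1]
294 [ 659.6 -166.9  127.2]
296 [ 664.9 -167.9  126.3]
298 [ 669.8 -169.   126.2]
300 [ 676.1 -170.1  126. ]
302 [ 681.8 -171.2  124.7]
304 [ 683.  -172.2  120. ]
306 [ 683.8 -175.6  112.2]
308 [ 684.2 -174.1  101.1]
310 [ 644.  -174.6   14.9]
312 [ 694.3 -176.3   97.1]
314 [ 699.9 -179.7   99.8]
316 [ 699.7 -178.3   89.8]
318 [ 700.1 -179.4   79.8]
320 [ 700.7 -180.4   70.7]
322 [ 700.1 -181.5   60.4]
324 [ 699.7 -182.5   48.1]
326 [ 700.7 -183.6   40.8]
328 [ 700.  -184.7   28.4]
```

Emit:
{"op": "apply_moves", "data": {
  "targets": "0 -1.5 0 0 0 0;0 0 0 0 0 0;0 0 0 0 0 0;0 0 0 0 0 0"
}}

```text
clock: 9.37
eef_pos: [0.6291, -0.1688, 0.1351]
eef_rot: [-179.4, -34.9, -0.4]
force: [0.8, 0.2, -2.1]
width: 0.64
grip_force: 43.3
```

Emit:
{"op": "apply_moves", "data": {
  "targets": "0 0 0 0 0 0;0 0 0 0 0 0;0 0 0 0 0 0;0 0 0 0 0 0;0 0 0 0 0 0",
  "claw": 100
}}

```text
clock: 9.78
eef_pos: [0.629, -0.1687, 0.1347]
eef_rot: [-179.4, -34.9, -0.4]
force: [0.2, 0.3, -0.1]
width: 1.001
grip_force: 0.0
```

Emit:
{"op": "apply_moves", "data": {
  "targets": "-8 0 8 0 0 0;-10 0 8 0 0 0;-10 0 8 0 0 0;-10 0 8 0 0 0;-10 0 8 0 0 0"
}}

```text
clock: 10.2
eef_pos: [0.5804, -0.1686, 0.1749]
eef_rot: [-179.3, -34.9, -0.4]
force: [-0.5, -0.3, 0.4]
width: 0.998
grip_force: 0.0
```

Emit:
{"op": "apply_moves", "data": {
  "targets": "-12 0 0 0 0 0;-12 0 0 0 0 0;-12 0 0 0 0 0;0 0 0 0 0 0"
}}

```text
clock: 10.53
eef_pos: [0.5429, -0.1683, 0.1742]
eef_rot: [-179.3, -34.8, -0.5]
force: [-0.2, 0.4, 0.3]
width: 1.002
grip_force: 0.0
```

```bash
python3 - <<'E'
from h import *
np.set_printoptions(precision=1,suppress=True)
s=state();print(s["eef_pos"]*1e3,s["eef_rot"],s["force"],s["joints"])
p,d=capture("scene");W=cloud("scene",d)*1e3
for v in range(280,316,2):
    r=W[v,202:220]; print(v,np.median(r,0))
p2,W2=shot("top","x",300,90,130,140,4)
a=cv2.resize(p[260:340,170:250,::-1],None,fx=5,fy=5);b=cv2.resize(p2[135:215,320:400,::-1],None,fx=5,fy=5)
cv2.imwrite("pics/d1.png",np.hstack([a,b]))
E
```

```text
[ 542.9 -168.3  174.2] [-179.3  -34.8   -0.5] [-0.2  0.4  0.3] [-25.5  20.7 123.3  75.2  15.1  -5.7]
280 [ 582.5 -157.8   71.1]
282 [ 583.1 -158.8   61. ]
284 [ 582.3 -159.7   49.1]
286 [ 582.1 -160.8   40.1]
288 [ 582.1 -161.8   29.4]
290 [ 597.1 -163.3   43.6]
292 [ 605.2 -164.5   46.2]
294 [ 611.4 -165.6   45.3]
296 [ 616.6 -166.8   45.7]
298 [ 623.8 -168.    45.2]
300 [ 628.2 -169.1   43.1]
302 [ 634.5 -170.3   45.1]
304 [ 641.4 -171.4   46. ]
306 [ 645.6 -172.5   45.1]
308 [ 652.6 -173.7   45.1]
310 [ 657.5 -174.8   43.8]
312 [ 694.  -176.3   97.9]
314 [ 698.8 -177.3   98.9]
```

View pics/d1.png

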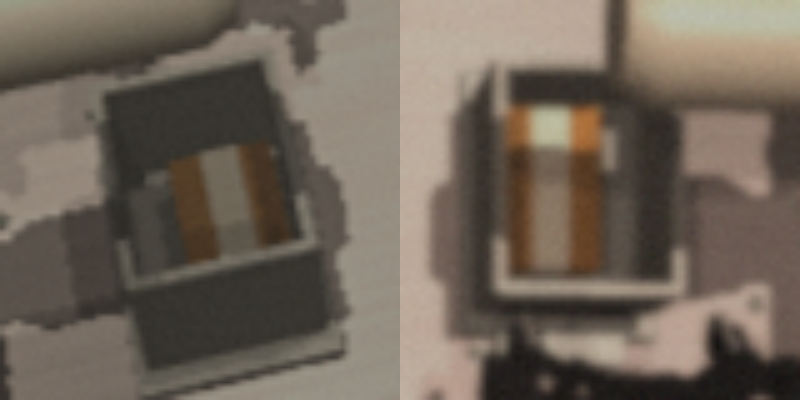

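Carton A lies flat in the hopper with its top at 45 mm, a little towards +y but inside the limits. Carton B is close to a wrist limit, so I fit a small kinematic model to the joint readings so far and check the path.

```bash
cat > ik.py <<'E'
from h import *
from scipy.optimize import least_squares
D=[([.21932,-.58471,.25556],[-179.913,0,20.558],[-70.5303,24.2831,93.432,0,62.3716,-1.0876]),
([.601501,.170442,.084548],[-179.4,-34.9,25.7],[10.7059,34.334,118.3848,125.3468,11.2284,-48.272]),
([.601579,.170362,.059408],[-179.356,-34.908,25.678],[10.6992,37.4229,118.2914,135.9233,13.1922,-59.0857]),
([.601654,.170327,.043232],[-179.4,-35,25.7],[10.6911,39.44,118.1571,141.0518,14.6414,-64.3716]),
([.601821,.170471,.175723],[-179.388,-34.988,25.724],[10.6998,23.7414,117.3536,61.6624,10.4043,16.3138]),
([.601076,-.166676,.174002],[-179.319,-34.864,-.571],[-22.2374,24.0883,117.0069,64.6314,14.2281,7.9657]),
([.6287,-.1661,.134],[-179.3,-34.8,-.4],[-21,30,114.5,77.9,12.6,-4.8]),
([.5429,-.1683,.1742],[-179.3,-34.8,-.5],[-25.5,20.7,123.3,75.2,15.1,-5.7])]
E=lambda e:Ro.from_euler("xyz",e,degrees=True)
def fk(q,p):
    a1,d,l2,l3,a3,L,s4,s6,o6=p
    q=np.radians(q);c=q[1]+q[2]
    r=a1+l2*np.sin(q[1])+l3*np.sin(c)+a3*np.cos(c);z=d+l2*np.cos(q[1])+l3*np.cos(c)-a3*np.sin(c)
    R=Ro.from_euler("z",q[0])*Ro.from_euler("y",c)*Ro.from_euler("z",s4*q[3])*Ro.from_euler("y",q[4])*Ro.from_euler("z",s6*q[5]+o6)
    w=np.array([r*np.cos(q[0]),r*np.sin(q[0]),z])
    return w+L*R.apply([0,0,1]),R
def err(q,p,x,R):
    X,Q=fk(q,p);return np.r_[(X-x)*1000,np.degrees((Q*R.inv()).as_rotvec())]
best=None
for s4 in(1,-1):
  for s6 in(1,-1):
    for o in(0,np.pi):
      f=lambda v:np.concatenate([err(q,[*v[:6],s4,s6,v[6]],np.array(x),E(e)) for x,e,q in D])
      s=least_squares(f,[0,.4,.45,.45,0,.2,o],x_scale=.1)
      if best is None or s.cost<best[0]:best=(s.cost,[*s.x[:6],s4,s6,s.x[6]])
P=best[1]
lo=np.array([-172.04,-51.8,4.93,-75.15,6.16,-145.62]);hi=np.array([172.04,120.97,147.93,255.16,154.13,145.62])
def ik(x,yaw,tilt,q0):
    s=least_squares(lambda q:err(q,P,np.array(x)/1000,E([180,-tilt,yaw])),np.clip(q0,lo+.1,hi-.1),bounds=(lo,hi),x_scale=10)
    return s.x,np.abs(s.fun).max()
if __name__=="__main__":
    np.set_printoptions(precision=1,suppress=True)
    print(best)
    q=np.array(D[-1][2])
    for x,y,t in(((500,-168,150),0,35),((460,-120,110),0,35),((440,-60,90),0,35),((430,0,90),2,35),((430,60,90),4,35),((430,120,90),6,35),((430,180,90),8,35),((430,260,90),10,35),((450,344,90),11.5,35),((450.7,344.2,43),11.5,35)):
        q,e=ik(x,y,t,q);print(x,y,q,"err",round(e,2))
E
python3 ik.py
```

```text
(np.float64(140.42911524877996), [np.float64(-0.043773239985831706), np.float64(0.37640116725278294), np.float64(0.6081878763223002), np.float64(0.5306073785733585), np.float64(0.11475002451028833), np.float64(0.3300033472671135), 1, 1, np.float64(1.5707481903901739)])
(500, -168, 150) 0 [-28.4  22.6 127.7  96.7  15.9 -30.8] err 0.0
(460, -120, 110) 0 [-23.9  26.8 134.  134.3  18.9 -65.8] err 0.0
(440, -60, 90) 0 [-13.5  30.  138.1 160.5  23.5 -83.1] err 0.0
(430, 0, 90) 2 [ -1.6  30.1 139.8 175.1  24.9 -88.5] err 0.0
(430, 60, 90) 4 [ 11.   30.  139.3 189.7  24.5 -93.1] err 0.0
(430, 120, 90) 6 [ 22.5  30.  137.7 204.3  23.4 -98.8] err 0.0
(430, 180, 90) 8 [  32.4   30.1  135.   218.8   22.2 -106.4] err 0.0
(430, 260, 90) 10 [  43.    30.7  130.1  239.3   21.3 -119.5] err 0.0
(450, 344, 90) 11.5 [  49.    32.6  122.9  255.2   20.9 -132.4] err 0.71
(450.7, 344.2, 43) 11.5 [  49.1   38.6  121.8  246.3   22.5 -122.3] err 0.0
```

```bash
python3 - <<'E'
from ik import *
np.set_printoptions(precision=1,suppress=True)
q0=np.array([-28.4,22.6,127.7,96.7,15.9,-30.8])
for t in(38,40):
    q=q0
    print("tilt",t)
    for x,y in(((460,-120,110),0),((430,0,90),2),((430,180,85),8),((440,300,75),11.5),((449.7,344,75),11.5),((449.7,344,43),11.5),((449.7,344,70),11.5),((430,260,95),10),((430,180,110),8),((430,60,110),4),((440,-60,110),0),((500,-120,150),-.5),((550,-168,175),-.5),((600,-168,175),-.5),((628,-168,175),-.5),((628,-168,134),-.5)):
        q,e=ik(x,y,t,q);print(x,y,q,"err",round(e,2))
E
```

```text
tilt 38
(460, -120, 110) 0 [-25.   28.4 135.4 140.4  24.1 -73.2] err 0.0
(430, 0, 90) 2 [ -1.8  32.4 141.2 175.5  31.6 -89.2] err 0.0
(430, 180, 85) 8 [  33.5   32.8  136.2  214.    28.4 -100. ] err 0.0
(440, 300, 75) 11.5 [  47.1   34.8  127.6  236.2   25.6 -114. ] err 0.0
(449.7, 344, 75) 11.5 [  50.5   35.5  123.4  247.2   24.8 -122.6] err 0.0
(449.7, 344, 43) 11.5 [  50.5   39.8  122.9  240.1   26.5 -114.7] err 0.0
(449.7, 344, 70) 11.5 [  50.5   36.2  123.3  246.    25.1 -121.3] err 0.0
(430, 260, 95) 10 [  44.3   31.4  131.3  234.2   25.3 -113.1] err 0.0
(430, 180, 110) 8 [  33.5   28.3  136.3  219.1   24.9 -105.8] err 0.0
(430, 60, 110) 4 [ 11.4  28.1 140.8 190.   27.1 -93.1] err 0.0
(440, -60, 110) 0 [-14.2  28.1 139.5 159.9  26.2 -83.1] err 0.0
(500, -120, 150) -0.5 [-21.7  22.7 131.4 127.7  16.3 -55.8] err 0.0
(550, -168, 175) -0.5 [-25.6  22.1 124.1  95.5  15.2 -26. ] err 0.0
(600, -168, 175) -0.5 [-22.7  24.4 119.2  87.8  13.5 -15.6] err 0.0
(628, -168, 175) -0.5 [-21.4  25.8 116.3  82.1  12.8  -8.6] err 0.0
(628, -168, 134) -0.5 [-21.4  30.3 116.7 103.5  13.  -30.6] err 
[... 401 characters left out ...]
9.4 -110.8] err 0.0
(449.7, 344, 70) 11.5 [  51.3   37.   124.   242.1   27.7 -116.6] err 0.0
(430, 260, 95) 10 [  45.3   32.4  132.   231.    28.5 -108.9] err 0.0
(430, 180, 110) 8 [  34.4   29.5  137.2  216.6   28.6 -102.3] err 0.0
(430, 60, 110) 4 [ 11.7  29.7 141.7 189.5  31.6 -92.2] err 0.0
(440, -60, 110) 0 [-14.8  29.6 140.4 161.1  30.4 -85. ] err 0.0
(500, -120, 150) -0.5 [-22.3  23.5 132.3 134.1  19.4 -62.9] err 0.0
(550, -168, 175) -0.5 [-26.2  22.6 125.1 106.2  16.9 -37.1] err 0.0
(600, -168, 175) -0.5 [-23.2  24.8 120.2 100.7  14.6 -28.8] err 0.0
(628, -168, 175) -0.5 [-21.8  26.1 117.3  96.1  13.6 -22.9] err 0.0
(628, -168, 134) -0.5 [-21.8  30.8 117.6 115.   14.9 -42.4] err 0.0
```

Emit:
{"op": "apply_moves", "data": {
  "targets": "-17 10 -13 0 -0.0112 0;-17 10 -13 0 -0.0112 0;-17 10 -13 0 -0.0112 0;-17 10 -13 0 -0.0112 0;-17 10 -13 0 -0.0112 0"
}}

```text
clock: 11.05
eef_pos: [0.4862, -0.1305, 0.1278]
eef_rot: [-178.8, -37.5, -0.4]
force: [0.0, 0.5, -0.1]
width: 1.0
grip_force: 0.0
```

Emit:
{"op": "apply_moves", "data": {
  "targets": "-7 29 -5 0 0 0.011;-7 29 -5 0 0 0.011;-7 29 -5 0 0 0.011;-7 29 -5 0 0 0.011;0 0 0 0 0 0"
}}

```text
clock: 11.47
eef_pos: [0.4555, -0.0101, 0.1062]
eef_rot: [-178.6, -37.1, 2.3]
force: [-0.4, 0.3, 0.2]
width: 0.998
grip_force: 0.0
```

Emit:
{"op": "apply_moves", "data": {
  "targets": "0 30 -1 0 0 0.018;0 30 -1 0 0 0.018;0 30 -1 0 0 0.018;0 30 -1 0 0 0.018;0 30 0 0 0 0.018"
}}

```text
clock: 11.88
eef_pos: [0.458, 0.138, 0.1034]
eef_rot: [-178.6, -37.4, 7.2]
force: [0.9, -1.3, -0.3]
width: 1.003
grip_force: 0.0
```

Emit:
{"op": "apply_moves", "data": {
  "targets": "0 30 -1 0 0 0.016;2 30 -2 0 0 0.016;2 30 -2 0 0 0.016;2 30 -2 0 0 0.012;0 0 0 0 0 0"
}}

```text
clock: 12.3
eef_pos: [0.4655, 0.2619, 0.0973]
eef_rot: [-178.5, -37.6, 10.8]
force: [0.8, -0.2, -0.3]
width: 0.999
grip_force: 0.0
```

```bash
python3 - <<'E'
from h import *
np.set_printoptions(precision=1,suppress=True)
s=state();print(s["eef_pos"]*1e3,s["eef_rot"],s["force"],s["joints"])
E
```

```text
[465.5 261.9  97.3] [-178.5  -37.6   10.8] [ 0.8 -0.2 -0.3] [  34.7   30.3  129.9  219.9   20.4 -108.8]
```

```bash
python3 - <<'E'
from ik import *
s=state();print(((E([180,-38,11.5]))*E(s["eef_rot"]).inv()).as_rotvec().round(4))
E
```

```text
[-0.0191 -0.0113 -0.0035]
```

Emit:
{"op": "apply_moves", "data": {
  "targets": "-5 16 -6 -0.019 -0.011 -0.0035;-3 17 -6 0 0 0;-3 17 -6 0 0 0;-3 17 -4 0 0 0;-2 15 0 0 0 0"
}}

```text
clock: 12.72
eef_pos: [0.4473, 0.3394, 0.0737]
eef_rot: [179.9, -37.7, 11.3]
force: [0.6, -0.6, -0.9]
width: 1.002
grip_force: 0.0
```

Emit:
{"op": "apply_moves", "data": {
  "targets": "0 0 0 0 0 0;0 0 0 0 0 0"
}}

```text
clock: 12.88
eef_pos: [0.4475, 0.339, 0.0745]
eef_rot: [179.9, -37.8, 11.3]
force: [0.0, -0.1, 0.5]
width: 1.001
grip_force: 0.0
```

```bash
python3 - <<'E'
from ik import *
np.set_printoptions(precision=2,suppress=True)
s=state();print(s["eef_pos"]*1e3,s["eef_rot"],s["joints"]);print(((E([180,-38,11.5]))*E(s["eef_rot"]).inv()).as_rotvec().round(4))
E
```

```text
[447.53 338.98  74.55] [179.9  -37.79  11.32] [  45.76   34.84  125.02  239.95   23.71 -119.24]
[ 0. -0.  0.]
```

Emit:
{"op": "apply_moves", "data": {
  "targets": "2 5 -8 0 0 0;0 0 -8 0 0 0;0 0 -8 0 0 0;0 0 -7.5 0 0 0;0 0 0 0 0 0"
}}

```text
clock: 13.3
eef_pos: [0.4488, 0.3419, 0.0413]
eef_rot: [179.8, -37.6, 11.3]
force: [0.7, -0.3, -0.9]
width: 1.0
grip_force: 0.0
```

Emit:
{"op": "apply_moves", "data": {
  "targets": "0 0 0 0 0 0;0 0 0 0 0 0;0 0 0 0 0 0;0 0 0 0 0 0;0 0 0 0 0 0",
  "claw": 0
}}

```text
clock: 13.72
eef_pos: [0.449, 0.3429, 0.0435]
eef_rot: [179.8, -37.8, 11.3]
force: [-1.9, -2.0, 3.5]
width: 0.644
grip_force: 42.8
```

Emit:
{"op": "apply_moves", "data": {
  "targets": "0 0 0 0 0 0;0 0 0 0 0 0;0 0 0 0 0 0"
}}

```text
clock: 13.97
eef_pos: [0.4491, 0.3429, 0.0435]
eef_rot: [179.8, -37.8, 11.3]
force: [-2.3, -2.2, 6.3]
width: 0.642
grip_force: 43.0
```

Emit:
{"op": "apply_moves", "data": {
  "targets": "0 0 7 0 0 0;0 0 7 0 0 0;0 0 7 0 0 0;0 0 7 0 0 0;0 0 0 0 0 0"
}}

```text
clock: 14.38
eef_pos: [0.4492, 0.3434, 0.072]
eef_rot: [179.9, -37.8, 11.3]
force: [-0.1, 0.5, -0.8]
width: 0.644
grip_force: 42.7
```

Emit:
{"op": "apply_moves", "data": {
  "targets": "-6 -28 8 0 0 -0.009;-6 -28 8 0 0 -0.009;-6 -28 8 0 0 -0.009;0 -27 5 0 0 -0.012;0 -27 5 0 0 -0.012"
}}

```text
clock: 14.8
eef_pos: [0.43, 0.2041, 0.1049]
eef_rot: [179.8, -37.7, 8.4]
force: [1.4, 1.3, -1.6]
width: 0.64
grip_force: 43.0
```

Emit:
{"op": "apply_moves", "data": {
  "targets": "0 -27 5 0 0 -0.012;0 -24 0 0 0 -0.014;0 -24 0 0 0 -0.014;0 -24 0 0 0 -0.014;0 -24 0 0 0 -0.014"
}}

```text
clock: 15.22
eef_pos: [0.4306, 0.0812, 0.1097]
eef_rot: [179.9, -37.7, 4.5]
force: [-0.5, 0.1, -1.6]
width: 0.643
grip_force: 43.0
```

Emit:
{"op": "apply_moves", "data": {
  "targets": "0 -24 0 0 0 -0.014;2 -24 0 0 0 -0.014;2 -24 0 0 0 -0.014;2 -24 0 0 0 -0.014;2 -24 0 0 0 -0.014"
}}

```text
clock: 15.63
eef_pos: [0.4386, -0.0391, 0.1096]
eef_rot: [179.9, -37.7, 0.4]
force: [0.4, 0.5, -1.4]
width: 0.642
grip_force: 43.0
```

Emit:
{"op": "apply_moves", "data": {
  "targets": "2 -24 0 0 0 -0.014;0 0 0 0 0 0"
}}

```text
clock: 15.8
eef_pos: [0.4418, -0.0653, 0.1099]
eef_rot: [179.8, -37.8, -0.6]
force: [-0.0, -0.6, -1.4]
width: 0.64
grip_force: 43.0
```

```bash
python3 - <<'E'
from ik import *
np.set_printoptions(precision=2,suppress=True)
s=state();print(s["eef_pos"]*1e3,s["eef_rot"],s["joints"]);print(((E([180,-37.8,-.6]))*E(s["eef_rot"]).inv()).as_rotvec().round(4))
E
```

```text
[441.78 -65.32 109.94] [179.82 -37.76  -0.61] [-15.38  26.09 141.1  159.19  25.53 -82.83]
[ 0. -0.  0.]
```

Emit:
{"op": "apply_moves", "data": {
  "targets": "10 -9 6 0 0 0;10 -9 6 0 0 0;10 -9 6 0 0 0;10 -9 6 0 0 0;10 -9 6 0 0 0"
}}

```text
clock: 16.22
eef_pos: [0.491, -0.1069, 0.1399]
eef_rot: [179.8, -37.7, -0.3]
force: [0.8, -0.2, -1.8]
width: 0.643
grip_force: 43.1
```

Emit:
{"op": "apply_moves", "data": {
  "targets": "10 -10 6 0 0 0;10 -10 6 0 0 0;10 -10 6 0 0 0;10 -10 6 0 0 0;10 -10 6 0 0 0"
}}

```text
clock: 16.63
eef_pos: [0.541, -0.1566, 0.1697]
eef_rot: [179.9, -37.6, -0.3]
force: [-0.1, 0.7, -1.9]
width: 0.643
grip_force: 43.1
```

Emit:
{"op": "apply_moves", "data": {
  "targets": "10 -8 5 0 0 0;10 0 0 0 0 0;10 0 0 0 0 0;10 0 0 0 0 0;10 0 0 0 0 0"
}}

```text
clock: 17.05
eef_pos: [0.591, -0.164, 0.1743]
eef_rot: [179.9, -37.6, -0.3]
force: [-0.2, -0.5, -1.3]
width: 0.642
grip_force: 43.1
```

```bash
cat > look.py <<'E'
from ik import *
np.set_printoptions(precision=1,suppress=True)
s=state();print(s["eef_pos"]*1e3,s["eef_rot"],s["force"],s["joints"],s["width"])
p,d=capture("scene");W=cloud("scene",d)*1e3
for v in range(264,316,3):
    r=W[v,202:214]; print(v,np.median(r,0))
m=np.zeros(d.shape,bool);m[268:310,185:230]=1
m&=(W[...,2]>110)&(W[...,2]<180)
if m.any():
    b=W[m];t=np.median(b[:,2])
    for x in range(600,700,15):
        k=b[(abs(b[:,0]-x)<7)&(abs(b[:,2]-t)<8)]
        if len(k)>8:print("x",x,"y",np.percentile(k[:,1],[3,97]),"z lo/hi y",k[k[:,1]<k[:,1].mean(),2].mean(),k[k[:,1]>k[:,1].mean(),2].mean())
E
python3 look.py
```

```text
[ 591.  -164.   174.3] [179.9 -37.6  -0.3] [-0.2 -0.5 -1.3] [-22.6  23.6 119.8  85.6  13.3 -13.4] 0.642300233629024
264 [ 697.  -161.7  315.1]
267 [ 697.7 -162.9  305.3]
270 [ 615.9 -161.6  168. ]
273 [ 621.1 -163.2  166.2]
276 [ 630.  -164.8  166.3]
279 [ 639.6 -166.5  165.6]
282 [ 648.1 -168.1  165.9]
285 [ 649.1 -169.5  154.7]
288 [ 647.7 -171.   138.4]
291 [ 597.6 -171.6   42.1]
294 [ 609.3 -173.4   47.4]
297 [ 617.  -175.1   44. ]
300 [ 627.8 -176.9   47.2]
303 [ 635.7 -178.5   45. ]
306 [ 644.3 -180.2   45.8]
309 [ 652.6 -181.9   44.1]
312 [ 661.5 -183.5   44.3]
315 [ 700.3 -185.1   99. ]
x 615 y [-190.5 -138.7] z lo/hi y 165.98021738475632 165.45845670899274
x 630 y [-190.4 -138.1] z lo/hi y 166.0044327407715 166.15284128120464
x 645 y [-190.5 -138.9] z lo/hi y 164.39409329259576 164.62634356364373
```

Emit:
{"op": "apply_moves", "data": {
  "targets": "9 -2 0 0 0 0;9 -2 0 0 0 0;9 -1 0 0 0 0;8 0 0 0 0 0;0 0 -10 0 0 0"
}}

```text
clock: 17.52
eef_pos: [0.6277, -0.1696, 0.1663]
eef_rot: [179.8, -37.9, -0.2]
force: [0.1, 0.7, -0.9]
width: 0.636
grip_force: 43.1
```

Emit:
{"op": "apply_moves", "data": {
  "targets": "0 0 -10 0 0 0;0 0 -10 0 0 0;0 0 -10 0 0 0;0 0 0 0 0 0;0 0 0 0 0 0"
}}

```text
clock: 17.93
eef_pos: [0.6251, -0.1692, 0.1339]
eef_rot: [179.9, -37.6, -0.3]
force: [-0.0, 0.2, -1.0]
width: 0.643
grip_force: 43.0
```

```bash
python3 look.py
```

```text
[ 625.1 -169.2  133.9] [179.9 -37.6  -0.3] [-0.   0.2 -1. ] [-21.6  30.1 116.3  99.3  12.8 -26.6] 0.6430539745747706
264 [ 696.6 -161.7  315.5]
267 [ 697.2 -162.9  305.5]
270 [ 507.1 -158.3    6.7]
273 [ 595.9 -162.4  125.9]
276 [ 603.9 -164.1  125.1]
279 [ 613.7 -165.8  126.2]
282 [ 623.  -167.6  126.5]
285 [ 630.7 -169.2  125.3]
288 [ 640.8 -170.8  127.1]
291 [ 648.2 -172.5  125.8]
294 [ 657.9 -174.1  126.6]
297 [ 665.9 -175.7  125.8]
300 [ 673.9 -177.3  125.7]
303 [ 680.8 -178.9  124.8]
306 [ 683.2 -180.4  111.7]
309 [ 681.9 -182.    97.6]
312 [ 661.4 -183.5   44.7]
315 [ 700.8 -185.1  100.6]
x 600 y [-195.3 -143.7] z lo/hi y 125.8403341730058 126.2345206553628
x 615 y [-195.4 -144.2] z lo/hi y 125.6408624587053 125.91706997033472
x 630 y [-202.3 -142.5] z lo/hi y 126.87840246072038 126.16824929695012
x 645 y [-202.3 -136.7] z lo/hi y 126.31139169640312 126.54954706924917
x 660 y [-195.6 -143.9] z lo/hi y 126.33774787434027 126.13039967216075
x 675 y [-196.6 -144.4] z lo/hi y 125.82967645626061 125.24307979266855
x 690 y [-194.4 -146.4] z lo/hi y 123.62717512021214 127.7985631186319
```

Emit:
{"op": "apply_moves", "data": {
  "targets": "0 0 0 0 0 0;0 0 0 0 0 0;0 0 0 0 0 0;0 0 0 0 0 0;0 0 0 0 0 0",
  "claw": 100
}}

```text
clock: 18.4
eef_pos: [0.6261, -0.1701, 0.1355]
eef_rot: [179.8, -37.8, -0.3]
force: [-0.5, -0.2, -0.0]
width: 0.999
grip_force: 0.0
```

Emit:
{"op": "apply_moves", "data": {
  "targets": "-8 0 8 0 0 0;-10 0 8 0 0 0;-10 0 8 0 0 0;-10 0 8 0 0 0;-10 0 8 0 0 0"
}}

```text
clock: 18.82
eef_pos: [0.5774, -0.17, 0.1754]
eef_rot: [179.8, -37.7, -0.3]
force: [0.5, 0.2, -0.5]
width: 1.0
grip_force: 0.0
```

Emit:
{"op": "apply_moves", "data": {
  "targets": "-12 0 0 0 0 0;-12 0 0 0 0 0;-12 0 0 0 0 0;0 0 0 0 0 0;0 0 0 0 0 0"
}}

```text
clock: 19.23
eef_pos: [0.5418, -0.1702, 0.1752]
eef_rot: [179.8, -37.7, -0.4]
force: [-1.0, -0.4, 0.2]
width: 0.995
grip_force: 0.0
```

```bash
python3 look.py|head -20; python3 - <<'E'
from h import *
p,W=shot("scene","x",0,0,9,9,1);p2,W2=shot("top","x",0,0,9,9,1)
a=cv2.resize(p[260:340,170:250,::-1],None,fx=5,fy=5);b=cv2.resize(p2[135:215,320:400,::-1],None,fx=5,fy=5)
cv2.imwrite("pics/d2.png",np.hstack([a,b]))
for n,w,(u,v,r) in(("top",W2,(271,236,24)),("scene",W,(277,244,20))):
    m=box(w,u,v,r,.032,.07);print("plate",n,rect(w,m))
W=W2*1e3
m=(W[...,2]>65)&(W[...,2]<90)&(W[...,0]>585)&(W[...,0]<692)&(W[...,1]>-208)&(W[...,1]<-128)
P=W[m];print("topbox",len(P),np.percentile(P,[3,50,97],0).round(1))
E
```

```text
[ 541.8 -170.2  175.2] [179.8 -37.7  -0.4] [-1.  -0.4  0.2] [-26.   20.9 125.   93.1  15.2 -24. ] 0.9947556289907595
264 [ 697.  -161.7  317.3]
267 [ 698.  -163.   306.9]
270 [ 506.9 -158.3    2.9]
273 [ 578.9 -162.1   99.9]
276 [ 582.6 -163.6   92.7]
279 [ 582.2 -165.1   77.4]
282 [ 593.2 -166.9   80.9]
285 [ 601.6 -168.6   79.1]
288 [ 611.2 -170.3   79. ]
291 [ 620.1 -172.    79.2]
294 [ 629.3 -173.7   79.7]
297 [ 637.7 -175.4   79.1]
300 [ 646.3 -177.    79.3]
303 [ 654.9 -178.7   78.8]
306 [ 664.7 -180.3   80.9]
309 [ 672.4 -181.9   79.5]
312 [ 679.8 -183.5   80.8]
315 [ 700.5 -185.1   98.6]
plate top ((468.8632507324219, 58.0599250793457), (11.977380752563477, 39.9462776184082), 82.8082275390625, array([469.02612 ,  57.815617], dtype=float32), 68)
plate scene ((470.8810729980469, 56.851993560791016), (12.231250762939453, 41.90043640136719), 81.72992706298828, array([474.06042 ,  56.118546], dtype=float32), 59)
topbox 719 [[ 590.  -196.2   73.3]
 [ 632.6 -169.8   77.4]
 [ 675.5 -143.6   81.3]]
```

View pics/d2.png

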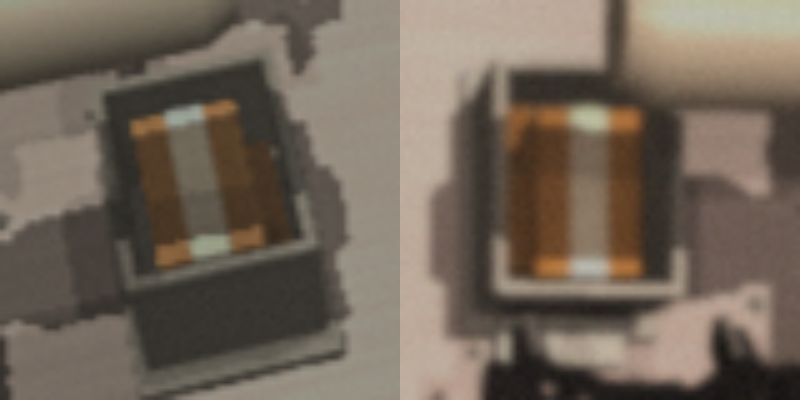

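Both cartons lie flat, stacked, with the top at 79 mm. Next is the chrome plate: its grip bar is at (470,57.5), yaw -7.7°.

Emit:
{"op": "apply_moves", "data": {
  "targets": "-10 11 -6 0 0 0;-10 11 -6 0 0 0;-10 11 -7 0 0 0;-10 11 -7 0 0 0;-10 11 -7 0 0 0",
  "claw": 70,
  "grip_force": 60
}}

```text
clock: 19.8
eef_pos: [0.4922, -0.1147, 0.1418]
eef_rot: [179.8, -37.8, -0.3]
force: [-0.1, 0.2, 0.7]
width: 0.695
grip_force: 0.0
```

Emit:
{"op": "apply_moves", "data": {
  "targets": "-10 11 -7 0 0 0;-10 11 -7 0 0 0;-10 11 -6 0 0 0;-10 11 -6 0 0 0;-10 11 -6 0 0 0"
}}

```text
clock: 20.22
eef_pos: [0.4423, -0.0597, 0.1098]
eef_rot: [179.8, -37.8, -0.3]
force: [-0.3, 0.6, -1.0]
width: 0.697
grip_force: 0.0
```

Emit:
{"op": "apply_moves", "data": {
  "targets": "4.6 23.6 -4 0 0 -0.0255;4.6 23.6 -4 0 0 -0.0255;4.6 23.6 -4 0 0 -0.0255;4.6 23.6 -4 0 0 -0.0255;4.6 23.6 -4 0 0 -0.0255"
}}

```text
clock: 20.63
eef_pos: [0.4656, 0.0594, 0.0896]
eef_rot: [179.9, -37.7, -7.7]
force: [0.4, -0.7, 0.1]
width: 0.702
grip_force: 0.0
```

Emit:
{"op": "apply_moves", "data": {
  "targets": "0 0 0 0 0 0;0 0 0 0 0 0"
}}

```text
clock: 20.8
eef_pos: [0.4658, 0.06, 0.0898]
eef_rot: [179.9, -37.8, -7.3]
force: [-0.0, -0.5, 0.7]
width: 0.696
grip_force: 0.0
```

```bash
python3 - <<'E'
from ik import *
s=state();print(s["eef_pos"]*1e3,s["eef_rot"],s["joints"].round(1),s["width"]);print(((E([180,-37.8,-7.7]))*E(s["eef_rot"]).inv()).as_rotvec().round(4))
E
```

```text
[465.76492081  59.98450287  89.8482182 ] [179.8599315  -37.76573371  -7.33778196] [ 13.2  30.3 137.7 208.7  26.9 -99.6] 0.6961120370407596
[ 0.0018 -0.0008 -0.0048]
```

Emit:
{"op": "apply_moves", "data": {
  "targets": "-1 -2 -12 0 0 -0.005;0 0 -12 0 0 0;0 0 -12 0 0 0;0 0 -10 0 0 0;0 0 -5 0 0 0"
}}

```text
clock: 21.22
eef_pos: [0.4637, 0.0546, 0.038]
eef_rot: [179.8, -37.6, -7.9]
force: [-0.3, 0.4, 0.0]
width: 0.698
grip_force: 0.0
```

Emit:
{"op": "apply_moves", "data": {
  "targets": "0 0 0 0 0 0;0 0 0 0 0 0;0 0 0 0 0 0;0 0 0 0 0 0;0 0 0 0 0 0",
  "claw": 0
}}

```text
clock: 21.63
eef_pos: [0.4641, 0.0556, 0.0398]
eef_rot: [179.8, -37.8, -7.9]
force: [-1.6, -1.4, 3.8]
width: 0.13
grip_force: 58.9
```

Emit:
{"op": "apply_moves", "data": {
  "targets": "0 0 0 0 0 0;0 0 0 0 0 0;0 0 0 0 0 0;0 0 0 0 0 0;0 0 0 0 0 0"
}}

```text
clock: 22.05
eef_pos: [0.4641, 0.0556, 0.0398]
eef_rot: [179.8, -37.8, -7.9]
force: [-1.5, -1.5, 6.4]
width: 0.132
grip_force: 59.4
```

Emit:
{"op": "apply_moves", "data": {
  "targets": "0 0 8 0 0 0;0 0 10 0 0 0;0 0 10 0 0 0;0 0 10 0 0 0;0 0 10 0 0 0"
}}

```text
clock: 22.47
eef_pos: [0.4633, 0.0558, 0.0872]
eef_rot: [179.8, -37.6, -7.9]
force: [-0.7, -0.1, -2.8]
width: 0.131
grip_force: 58.7
```

```bash
python3 - <<'E'
from ik import *
s=state();print(s["eef_pos"]*1e3,s["eef_rot"],s["joints"].round(1),s["width"],s["grip_force"])
E
```

```text
[463.27115502  55.77153734  87.2265841 ] [179.81616489 -37.63199866  -7.85415866] [ 12.8  30.7 138.  208.4  27.3 -99. ] 0.13066896424006996 58.67535173892975
```

Emit:
{"op": "apply_moves", "data": {
  "targets": "-4.6 -23 5 0 0 0.0255;-4.6 -23 5 0 0 0.0255;-4.6 -23 5 0 0 0.0255;-4.6 -23 5 0 0 0.0255;-4.6 -23 5 0 0 0.0255"
}}

```text
clock: 22.88
eef_pos: [0.4399, -0.0596, 0.1119]
eef_rot: [179.8, -37.6, -0.5]
force: [1.4, 0.7, -2.9]
width: 0.128
grip_force: 59.2
```

Emit:
{"op": "apply_moves", "data": {
  "targets": "10 -10 6 0 0 0;10 -10 6 0 0 0;10 -10 6 0 0 0;10 -10 6 0 0 0;10 -10 6 0 0 0"
}}

```text
clock: 23.3
eef_pos: [0.4906, -0.1097, 0.142]
eef_rot: [179.8, -37.6, -0.6]
force: [-0.0, 0.1, -3.1]
width: 0.132
grip_force: 59.4
```

Emit:
{"op": "apply_moves", "data": {
  "targets": "10 -11 6 0 0 0;10 -11 6 0 0 0;10 -11 6 0 0 0;10 -11 6 0 0 0;10 -11 6 0 0 0"
}}

```text
clock: 23.72
eef_pos: [0.5407, -0.1644, 0.1719]
eef_rot: [179.8, -37.6, -0.6]
force: [0.8, 0.1, -2.8]
width: 0.129
grip_force: 59.4
```

Emit:
{"op": "apply_moves", "data": {
  "targets": "10 0 0 0 0 0;10 0 0 0 0 0;10 0 0 0 0 0;0 0 0 0 0 0;0 0 0 0 0 0"
}}

```text
clock: 24.13
eef_pos: [0.5705, -0.1636, 0.1716]
eef_rot: [179.8, -37.7, -0.6]
force: [-0.3, -0.6, -3.5]
width: 0.133
grip_force: 59.2
```

```bash
cat > look2.py <<'E'
from ik import *
import sys
np.set_printoptions(precision=1,suppress=True)
s=state();print(s["eef_pos"]*1e3,s["eef_rot"],s["force"],s["joints"],s["width"])
p,d=capture("scene");W=cloud("scene",d)*1e3
z0=s["eef_pos"][2]*1e3-36
m=(abs(W[...,2]-z0)<9)&(abs(W[...,1]+168)<55)&(W[...,0]>590)&(W[...,0]<690)&(W[...,2]>float(sys.argv[1]))
P=W[m];Q=P
A=np.c_[Q[:,:2]-Q[:,:2].mean(0),np.ones(len(Q))];c=np.linalg.lstsq(A,Q[:,2],rcond=None)[0];print("n",len(P),"slope deg",np.degrees(c[:2]),c[2])
print(cv2.minAreaRect(P[:,:2].astype(np.float32)))
for v in range(262,320,3):
    r=W[v,192:206]; print(v,np.median(r,0))
for x in range(600,700,10):
    k=P[abs(P[:,0]-x)<5]
    if len(k)>5:print("x",x,"y",np.percentile(k[:,1],[2,98]))
cv2.imwrite(f"pics/{sys.argv[2]}.png",cv2.resize(p[230:340,150:270,::-1],None,fx=5,fy=5,interpolation=cv2.INTER_CUBIC))
E
python3 look2.py 105 p1
```

```text
[ 570.5 -163.6  171.6] [179.8 -37.7  -0.6] [-0.3 -0.6 -3.5] [-23.4  22.8 122.2  92.   13.6 -20.5] 0.13305668598621403
n 323 slope deg [0.4 0.1] 137.02941346859816
((609.8060302734375, -164.69662475585938), (37.84706115722656, 69.7177963256836), 1.109014868736267)
262 [ 692.9 -179.7  324.2]
265 [ 696.4 -181.1  318.3]
268 [ 697.6 -182.5  309. ]
271 [ 695.6 -184.2  295.1]
274 [ 599.6 -185.5  137.3]
277 [ 609.6 -187.   136.5]
280 [ 616.7 -188.6  135.4]
283 [ 595.8 -190.2   83.2]
286 [ 599.5 -192.1   78.3]
289 [ 607.6 -193.8   78.4]
292 [ 616.5 -195.4   77.5]
295 [ 625.6 -197.    77.8]
298 [ 635.3 -198.6   76.6]
301 [ 643.6 -200.6   78.6]
304 [ 655.2 -199.6   81.2]
307 [ 662.2 -204.3   79.3]
310 [ 671.4 -205.9   77.9]
313 [ 676.7 -207.5   72.3]
316 [ 698.3 -207.3  100.5]
319 [ 699.1 -209.    85.6]
x 600 y [-197.7 -132.8]
x 610 y [-197.5 -130.5]
x 620 y [-197.8 -131.7]
x 630 y [-198.1 -134.3]
```

View pics/p1.png

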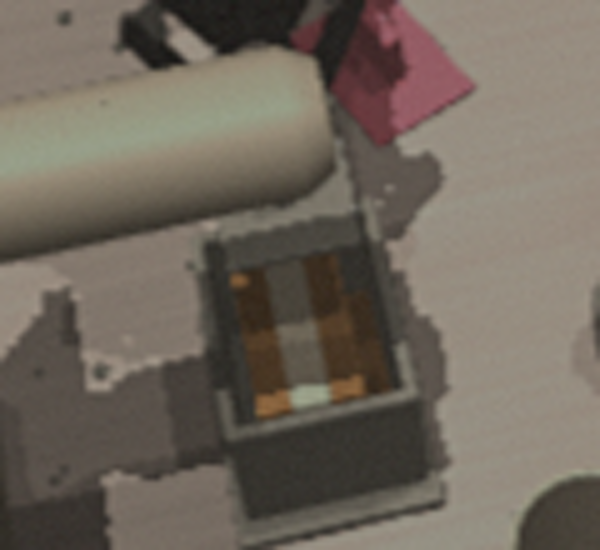

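Emit:
{"op": "apply_moves", "data": {
  "targets": "10 -2 0 0 0 0;10 -1.5 0 0 0 0;10 0 0 0 0 0;10 0 -5 0 0 0;10 0 -5 0 0 0"
}}

```text
clock: 24.6
eef_pos: [0.6209, -0.1674, 0.1616]
eef_rot: [179.8, -37.7, -0.6]
force: [0.0, 0.5, -2.7]
width: 0.131
grip_force: 59.3
```

Emit:
{"op": "apply_moves", "data": {
  "targets": "10 0 -5 0 0 0;0 0 -5 0 0 0;0 0 0 0 0 0;0 0 0 0 0 0;0 0 0 0 0 0"
}}

```text
clock: 25.02
eef_pos: [0.6307, -0.1673, 0.1515]
eef_rot: [179.8, -37.7, -0.6]
force: [-0.3, 0.1, -2.1]
width: 0.129
grip_force: 59.2
```

```bash
python3 look2.py 105 p2
```

```text
[ 630.7 -167.3  151.5] [179.8 -37.7  -0.6] [-0.3  0.1 -2.1] [-21.   28.4 115.6  89.6  12.1 -16. ] 0.12860424928752248
n 644 slope deg [ 0.2 -0.1] 117.06238970465303
((638.9766235351562, -164.3345947265625), (77.27684020996094, 98.68561553955078), 88.87248992919922)
262 [ 692.8 -179.7  324.6]
265 [ 695.9 -181.1  317. ]
268 [ 698.3 -182.5  309.5]
271 [ 695.6 -183.8  295.4]
274 [ 626.4 -185.4  178.7]
277 [ 612.4 -187.1  140. ]
280 [ 606.1 -188.7  119.6]
283 [ 613.8 -190.3  117.7]
286 [ 622.6 -189.4  116.5]
289 [ 630.9 -193.4  116.1]
292 [ 639.8 -195.   116.9]
295 [ 647.9 -196.5  115.2]
298 [ 656.4 -198.1  114.9]
301 [ 665.4 -199.6  115. ]
304 [ 673.2 -201.1  115.9]
307 [ 676.3 -203.5  107.2]
310 [ 670.5 -205.9   77.6]
313 [ 676.5 -207.5   72.4]
316 [ 698.1 -207.3   99.9]
319 [ 699.4 -209.    85.2]
x 600 y [-200.6 -133.8]
x 610 y [-201.6 -133.1]
x 620 y [-201.4 -133.1]
x 630 y [-202.1 -133.8]
x 640 y [-201.4 -134.6]
x 650 y [-200.9 -134.1]
x 660 y [-201.7 -134.1]
x 670 y [-201.4 -136.3]
x 680 y [-200.8 -134.9]
x 690 y [-199.7 -136.9]
```

View pics/p2.png

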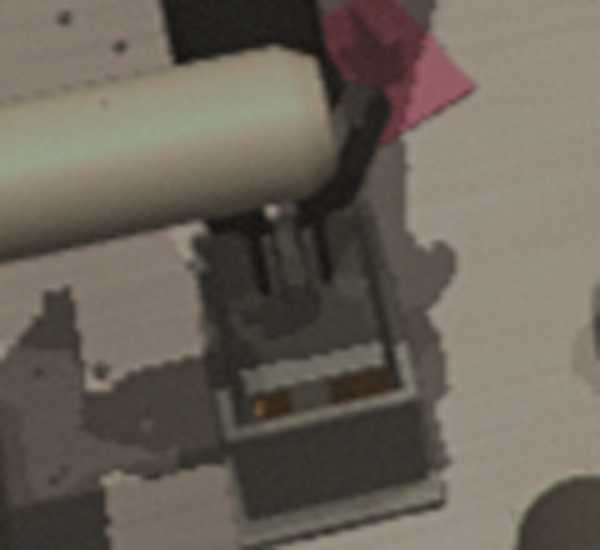

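```bash
python3 - <<'E'
from ik import *
np.set_printoptions(precision=1,suppress=True)
p,d=capture("scene");W=cloud("scene",d)*1e3
for u in range(198,228,4):
    print(u,[f"{v}:{W[v,u,0]:.0f},{W[v,u,1]:.0f},{W[v,u,2]:.0f}" for v in range(294,309)])
E
```

```text
198 ['294:642,-197,113', '295:650,-198,121', '296:649,-198,114', '297:654,-199,118', '298:658,-199,119', '299:659,-200,116', '300:661,-200,114', '301:665,-201,118', '302:666,-201,114', '303:671,-202,117', '304:673,-202,116', '305:677,-203,118', '306:677,-203,114', '307:619,-206,7', '308:626,-206,14']
202 ['294:647,-187,116', '295:651,-188,117', '296:653,-189,116', '297:657,-189,118', '298:660,-190,118', '299:664,-190,120', '300:665,-191,118', '301:667,-191,115', '302:671,-192,118', '303:672,-192,114', '304:675,-193,114', '305:682,-193,122', '306:681,-194,115', '307:684,-194,116', '308:687,-195,116']
206 ['294:652,-178,120', '295:651,-178,114', '296:656,-179,116', '297:656,-179,112', '298:662,-180,117', '299:665,-180,117', '300:666,-181,115', '301:668,-181,113', '302:673,-182,117', '303:675,-182,115', '304:678,-183,116', '305:680,-184,115', '306:682,-184,113', '307:687,-185,116', '308:670,-185,81']
210 ['294:657,-168,124', '295:653,-168,112', '296:658,-169,116', '297:661,-170,116', '298:665,-170,118', '299:665,-171,114', '300:672,-171,120', '301:673,-172,116', '302:675,-172,116', '303
[... 606 characters left out ...]
684,-153,118', '304:688,-154,120', '305:667,-154,77', '306:672,-154,81', '307:674,-155,79', '308:677,-155,79']
222 ['294:661,-139,117', '295:666,-139,121', '296:668,-140,119', '297:672,-140,120', '298:674,-141,119', '299:674,-141,114', '300:674,-142,110', '301:680,-143,115', '302:683,-143,115', '303:688,-144,120', '304:648,-142,45', '305:652,-143,47', '306:651,-143,40', '307:676,-145,79', '308:681,-146,82']
226 ['294:620,-125,43', '295:615,-125,30', '296:607,-125,11', '297:610,-126,10', '298:612,-126,8', '299:617,-127,12', '300:620,-128,12', '301:641,-130,44', '302:686,-134,116', '303:648,-131,44', '304:652,-132,47', '305:655,-132,46', '306:658,-133,47', '307:660,-134,45', '308:662,-134,44']
```

Emit:
{"op": "apply_moves", "data": {
  "targets": "0.7 0.5 -6 0 0 0;0 0 -6 0 0 0;0 0 -6 0 0 0;0 0 -6 0 0 0;0 0 -4 0 0 0"
}}

```text
clock: 25.53
eef_pos: [0.6315, -0.1671, 0.1237]
eef_rot: [179.8, -37.7, -0.6]
force: [-0.3, 0.0, -3.3]
width: 0.135
grip_force: 59.3
```

Emit:
{"op": "apply_moves", "data": {
  "targets": "0 0 -2 0 0 0;0 0 0 0 0 0;0 0 0 0 0 0"
}}

```text
clock: 25.78
eef_pos: [0.6317, -0.167, 0.1222]
eef_rot: [179.8, -37.7, -0.6]
force: [0.7, 0.1, -2.7]
width: 0.135
grip_force: 59.3
```

Emit:
{"op": "apply_moves", "data": {
  "targets": "0 0 -1.5 0 0 0;0 0 -1 0 0 0;0 0 0 0 0 0"
}}

```text
clock: 26.03
eef_pos: [0.6317, -0.167, 0.1195]
eef_rot: [179.8, -37.7, -0.6]
force: [-0.9, -0.3, -3.3]
width: 0.127
grip_force: 59.3
```

Emit:
{"op": "apply_moves", "data": {
  "targets": "0 0 -1 0 0 0;0 0 -0.5 0 0 0;0 0 0 0 0 0"
}}

```text
clock: 26.28
eef_pos: [0.6317, -0.1669, 0.118]
eef_rot: [179.8, -37.7, -0.6]
force: [0.4, 0.3, -3.0]
width: 0.128
grip_force: 59.3
```

Emit:
{"op": "apply_moves", "data": {
  "targets": "0 0 0 0 0 0;0 0 0 0 0 0;0 0 0 0 0 0;0 0 0 0 0 0;0 0 0 0 0 0",
  "claw": 38
}}

```text
clock: 26.7
eef_pos: [0.6318, -0.167, 0.1182]
eef_rot: [179.8, -37.8, -0.6]
force: [-0.2, -0.2, 0.2]
width: 0.378
grip_force: 0.0
```

```bash
python3 look2.py 70 p3 | head -3
```

```text
[ 631.8 -167.   118.2] [179.8 -37.8  -0.6] [-0.2 -0.2  0.2] [-20.9  32.2 115.8 108.4  12.8 -35.1] 0.37762616631127405
n 605 slope deg [ 0.5 -0.3] 83.49136178950471
((638.5255126953125, -168.42710876464844), (86.13142395019531, 96.63348388671875), 89.36638641357422)
```

Emit:
{"op": "apply_moves", "data": {
  "targets": "-5 0 7 0 0 0;-6 0 8 0 0 0;-6 0 8 0 0 0;-6 0 8 0 0 0;-6 0 8 0 0 0"
}}

```text
clock: 27.17
eef_pos: [0.6024, -0.1669, 0.1573]
eef_rot: [179.8, -37.7, -0.6]
force: [0.1, 0.4, 0.4]
width: 0.377
grip_force: 0.0
```

Emit:
{"op": "apply_moves", "data": {
  "targets": "-10 0 6 0 0 0;-10 0 5 0 0 0;-12 0 0 0 0 0;-12 0 0 0 0 0;-12 0 0 0 0 0"
}}

```text
clock: 27.58
eef_pos: [0.5455, -0.1668, 0.1681]
eef_rot: [179.8, -37.7, -0.6]
force: [-0.1, 0.0, -0.5]
width: 0.381
grip_force: 0.0
```

Emit:
{"op": "apply_moves", "data": {
  "targets": "-12 0 0 0 0 0;0 0 0 0 0 0;0 0 0 0 0 0"
}}

```text
clock: 27.83
eef_pos: [0.5341, -0.167, 0.168]
eef_rot: [179.8, -37.7, -0.7]
force: [0.7, -0.5, 0.2]
width: 0.384
grip_force: 0.0
```

```bash
python3 - <<'E'
from ik import *
np.set_printoptions(precision=1,suppress=True)
print(state()["eef_pos"])
for n in("scene","top"):
    p,d=capture(n);W=cloud(n,d)*1e3
    I=(abs(W[...,0]-638)<52)&(abs(W[...,1]+168)<40)
    for k,a,b in(("bar",105,135),("plate",74,92)):
        m=I&(W[...,2]>a)&(W[...,2]<b)
        if m.sum()<8:continue
        Q=W[m];c=np.linalg.lstsq(np.c_[Q[:,:2]-Q[:,:2].mean(0),np.ones(len(Q))],Q[:,2],rcond=None)[0]
        print(n,k,m.sum(),cv2.minAreaRect(Q[:,:2].astype(np.float32)),np.degrees(c[:2]),np.percentile(Q[:,2],[50,95]))
    if n=="scene":cv2.imwrite("pics/f.png",cv2.resize(p[230:340,150:270,::-1],None,fx=5,fy=5,interpolation=cv2.INTER_CUBIC))
E
```

```text
[ 0.5 -0.2  0.2]
scene bar 81 ((639.5353393554688, -167.62808227539062), (11.897542953491211, 42.81996154785156), 88.83141326904297) [-9.6 -3.3] [124.1 129.3]
scene plate 773 ((635.7510986328125, -167.10687255859375), (70.37413787841797, 99.3019790649414), 89.26679992675781) [ 0.5 -0.1] [83.5 87.4]
top bar 99 ((635.9888916015625, -166.20712280273438), (12.228946685791016, 40.239315032958984), 88.80784606933594) [  1.5 -27.1] [122.5 126.2]
top plate 893 ((636.2044067382812, -166.77175903320312), (70.0147705078125, 99.42208862304688), 89.2889175415039) [ 0. -0.] [81.3 84.7]
```

View pics/f.png

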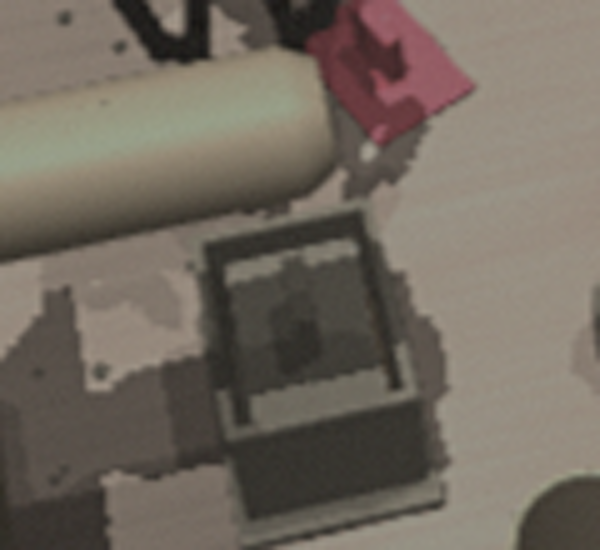

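The plate lies level in the hopper with its grip up, centred to within about 2 mm, and the gripper is clear.

```bash
python3 -c "
from station import *
print(job_done())"
```

```text
the job is handed in; nothing more can be done
None
```

Job handed in: both cartons lie flat and stacked in the hopper, with the pressure plate level on top, grip up and centred to within about 2 mm; the arm never touched the shade or the other items as far as the force readings and pictures show, though the hand-in returned no verdict.

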